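# Square up a stack of glazed tiles

### The arm

A 7-joint arm with a two-finger parallel gripper is mounted at the origin on the work surface. World frame = base frame: x ahead of the robot, y to its left, z up, the work surface at z = 0. Lengths are in m, angles in rad, forces in N, time in s.
With the tool pointing down it reaches from about 0.4 to 0.85 m from the base axis. Payload 4.5 kg.
Tool frame: the origin (TCP) lies midway between the tips of the shut fingers; the grasp point (between the pads) lies 19 mm behind it; z points along the fingers, y is the direction in which the jaws open and shut (so a half turn about z gives the same grasp; the last joint's range is limited). The gripper opens to 88 mm and grips with 3 to 60 N. Pads are 18 mm wide; open, the fingers measure 123 mm over their backs; the gripper's body (75 mm by 187 mm) begins 45 mm behind the grasp point.
Start: joints at [-1.23, 0.689, -0.195, 1.565, 0.157, 0.902, -0.215], TCP at [0.189, 0.596, 0.239] pointing down, gripper open.
Joint ranges: [-3.01, 3.01], [-0.46, 2.08], [-1.47, 1.51], [0.13, 2.56], [-1, 4.14], [0.04, 2.09], [-2.66, 2.66]. Speed limits (rad/s): [2.57, 2.57, 3.14, 3.14, 3.14, 3.14, 3.14].

### API

Orientations are given as a unit quaternion [x, y, z, w].
In Python, from plant import r gives the robot as it stands. The module is installed in compiled form; this text tells all that it offers.
- The arm moves only by the shell command python3 -m jog 'ROWS' [FORCE]. ROWS is JSON, a list of rows, each an object with "translation": the shift along the tool's x, y, z in units of 40 mm (1.0 is 40 mm), a list of three; "twist": the turn about the tool's z in units of 6 degrees (1.0 is 6 degrees); "claw": the opening in per cent of the stroke, from 0 (shut) to 100 (fully open). A call has 1 to 20 rows; each row shifts and turns the commanded pose from where the row before left it, along the tool's axes as they then stand; what a row does not reach is not made up. A row lasts 1/12 s, in which the tool goes at most 41.7 mm and 7.16 degrees, less where a joint would pass 70% of its speed; a pose out of reach is approached as far as the arm can. A call is refused whole if a number of a shift passes 1 or a number of a turn 1, either way. A call with a gripper value outside its range is refused whole. The fingers move at their own pace and stop on an object; FORCE is the grip in N (left out, the last holds). Time passes only in rows, so rows that do not move let the fingers close. It gives the time, the measured TCP pose, the force and the opening at its end, in the units of the state.
- r.get_state(): the state, without advancing time (a new reading comes with each control period).
- r.snapshot(name): name is "scene" or "side" or "wrist"; returns a dict with "img" (400x640x3 uint8, red, green, blue), "fx", "fy", "cx", "cy" (pixels), "dist_coeffs" ([k1, k2, p1, p2, k3] as OpenCV has them; the pictures are not rectified), "origin" and "rotation" of the camera in the world; the wrist camera has in their place "T_tool_cam" (4x4, takes a point from camera to tool coordinates, whose origin is the TCP and whose axes are the flange's). Camera axes: x right, y up, looking along -z (the intrinsics and any distortion apply to the point x, -y, -z); pixel columns grow to the right and rows downward; lengths in m; the calibration is good to about 2 mm. A picture is of the moment at which its call begins: read the wrist's pose just before it. There is no depth.
- r.finish_job(): hands the job in, once; it reports no verdict.
Trained networks look in the newest picture that a camera, given by its name, has taken for a name from the list of things; names that differ only in an ending like _2 or _b are one class to them, and where a whole thing is asked for, a point or a joint stands for the part that bears it (a point fixed in the world has none). Each returns a list of dicts, best first, with "confidence" (0 to 1); they miss things now and then, are a little off and sometimes report something else, mostly with a low value. They report only what shows in the picture. A call takes as long as a camera call. They do not tell look-alikes from the thing itself.
- r.spot_in(label, camera): "rect" ([left, top, right, bottom] in pixels, round what is visible of it).
- r.spot_point(label, camera): "location" ([row, column] in pixels: a listed point, or the origin of a listed thing).
The state is a dict: "clock": time; "q": joint angles; "qd": joint speeds; "joint_torque": joint torques, N m; "tool_pos": TCP position; "eef_rot": TCP orientation; "contact_force": force on the tool from outside, world axes, zero at the start; "moment": the same for the moment, N m; "opening": opening from 0.0 (shut) to 1.0 (fully open).
Only numpy, scipy, OpenCV 4.12 (cv2) and the standard library are available. Lean on these libraries where they do the work, as an engineer would, in place of code of your own. Each camera call takes 0.05 s, during which the arm holds its last target. There are 200 camera calls.

### The job

Pick up the loose green tile and lay it, glaze up, on top of the ragged stack of three tiles on the squaring board, long side the same way as the rest and lowered in the grip rather than dropped. Then gently tap the edges of the stack until all four tiles sit flush with one another and snug against both fences of the board, with the green tile still on top. Leave the other things on the table where they stand.

Things in the scene. Friction and masses are not known exactly. Their poses are not given: they have to be found in the camera images.
- board: fixed plywood squaring board 220 (x) x 260 (y) x 12 mm, origin at the centre of its underside. Two dark fences, 15 mm thick, rise 38 mm above its top face: the long one along the +x edge (inner face x = +95 mm), the short one along the +y edge (inner face y = +115 mm), meeting in a right-angled corner; the other two edges are open
- tile_a: flat rectangular ceramic tile, 60 (its x) x 120 (its y) x 10 mm thick, about 0.15 kg, terracotta underside and cream glazed top; origin at the centre of its underside, z up out of the glaze; bottom tile of the ragged stack, lies on the board, its long side roughly along the board's y
- tile_b: flat rectangular ceramic tile, 60 (its x) x 120 (its y) x 10 mm thick, about 0.15 kg, terracotta underside and blue glazed top; origin at the centre of its underside, z up out of the glaze; second in the stack
- tile_c: flat rectangular ceramic tile, 60 (its x) x 120 (its y) x 10 mm thick, about 0.15 kg, terracotta underside and ochre glazed top; origin at the centre of its underside, z up out of the glaze; third, on top of the stack of three
- tile_d: flat rectangular ceramic tile, 60 (its x) x 120 (its y) x 10 mm thick, about 0.15 kg, terracotta underside and green glazed top; origin at the centre of its underside, z up out of the glaze; the loose tile, lying by itself flat on the table to the left of the board
- glaze_jar: bystander: jar with white cap, 62 mm across, 85 mm high, near the loose tile; origin at the centre of its underside
- red_jar: bystander: jar with red cap, 70 mm across, 110 mm high, origin at the centre of its underside
- bowl: bystander: white bowl, 130 mm across, 55 mm high, origin at the centre of its underside
- brush: bystander: brush 180 mm long lying on the table
- kiln_prop: bystander: upright white cylinder 40 mm across, 100 mm high, origin at the centre of its underside
Things that resemble listed ones, but are neither listed nor needed, are in the scene too. Leave any purple, red or yellow look-alike of the tile_b alone.

How it is judged:
On the way, in this order (a step that is already met when the one before it is completed fails the run):
1. the green tile, still held, is lowered to within 6 mm of its resting height on the stack, roughly over it and the same way round (horizontal distance between tile_d and tile_a below 0.035 m and angle between the y axis of tile_d and the y axis of board, either way round below 0.35 rad and angle between tile_d's own z axis and vertical below 0.12 rad and z of tile_d in the frame of board between 0.037 and 0.048 m and contact force between the fingers and tile_d above 1 N), for 0.04 s.
2. the green tile lies released on top of the stack (horizontal distance between tile_d and tile_a below 0.035 m and angle between the y axis of tile_d and the y axis of board, either way round below 0.35 rad and angle between tile_d's own z axis and vertical below 0.12 rad and z of tile_d in the frame of board between 0.037 and 0.047 m and contact force between the fingers and tile_d below 0.1 N and linear speed of tile_d below 0.03 m/s), for 0.2 s.
3. after that, all four tiles are brought flush in the corner (x of tile_a in the frame of board between 0.0625 and 0.0675 m and y of tile_a in the frame of board between 0.0525 and 0.0575 m and angle between the y axis of each of tile_a, tile_b, tile_c, tile_d and the y axis of board, either way round below 0.03 rad and angle between each of tile_a, tile_b, tile_c, tile_d's own z axis and vertical below 0.05 rad and linear speed of each of tile_a, tile_b, tile_c, tile_d below 0.02 m/s and x of tile_b in the frame of board between 0.0625 and 0.0675 m and y of tile_b in the frame of board between 0.0525 and 0.0575 m and x of tile_c in the frame of board between 0.0625 and 0.0675 m and y of tile_c in the frame of board between 0.0525 and 0.0575 m and x of tile_d in the frame of board between 0.0625 and 0.0675 m and y of tile_d in the frame of board between 0.0525 and 0.0575 m and z of tile_d in the frame of board between 0.038 and 0.046 m), for 0.1 s.
At the end, for the whole second after the job is handed in: All four tiles lie flat in one stack in the corner of the squaring board, the green one on top: each within 2.5 mm of touching both the long and the short fence, its long side parallel to the long fence within 0.03 rad, all at rest (all of step 3).
It fails at once if a bystander moved more than 40 mm (distance of any of glaze_jar, red_jar, bowl, brush, kiln_prop from where it was at the start of the episode above 0.04 m).
It fails at once if a bystander tipped over (angle between any of glaze_jar, red_jar, bowl, kiln_prop's own z axis and vertical above 0.6 rad).
It fails at once if a tile of the stack is struck so that it moves faster than 0.7 m/s (linear speed of any of tile_a, tile_b, tile_c above 0.7 m/s).
It also fails if it takes over 72 s, if anything falls off the work surface, if the arm or the gripper's body presses on something with over 40 N, if the wrist force passes 120 N, or if a joint passes its speed limit or range.

## Working session

There is one attempt and no reset: what is moved stays moved. The work goes in short steps, Python scripts to look and compute and a shell command to move; the robot and the scene stay as the last step left them, time stands still between calls to the robot, and variables do not carry over. Pictures are saved under pics/ and viewed, about 8 in all and at most 12, crops included, and the job is handed in when it is done.

```bash
mkdir -p pics
cat > h.py <<'E'
import numpy as np, cv2
from scipy.spatial.transform import Rotation as R
from plant import r
def snap(cam):
    st=r.get_state(); s=r.snapshot(cam)
    if 'T_tool_cam' in s:
        T=np.array(s['T_tool_cam']); Rt=R.from_quat(st['eef_rot']).as_matrix()
        s['rotation']=Rt@T[:3,:3]; s['origin']=Rt@T[:3,3]+np.array(st['tool_pos'])
    s['K']=np.array([[s['fx'],0,s['cx']],[0,s['fy'],s['cy']],[0,0,1.]])
    return s
def ray(s,uv,z):
    """pixels (col,row) -> world points at height z"""
    p=cv2.undistortPoints(np.array(uv,float).reshape(-1,1,2),s['K'],np.array(s['dist_coeffs'],float)).reshape(-1,2)
    d=np.c_[p[:,0],-p[:,1],-np.ones(len(p))]@np.array(s['rotation']).T
    o=np.array(s['origin']); return o+d*((z-o[2])/d[:,2])[:,None]
def proj(s,P):
    c=(np.atleast_2d(P)-np.array(s['origin']))@np.array(s['rotation']); c=c*[1,-1,-1]
    return cv2.projectPoints(c,np.zeros(3),np.zeros(3),s['K'],np.array(s['dist_coeffs'],float))[0].reshape(-1,2)
def save(n,img): cv2.imwrite('pics/'+n+'.png',img[:,:,::-1])
E
python3 - <<'E'
from h import *
st=r.get_state(); print(st)
ims=[]
for c in ['scene','side']:
    s=snap(c); ims.append(s['img']); print(c,np.round(s['origin'],3),s['fx'],s['dist_coeffs'])
    for l in ['tile_d','tile_a','board','glaze_jar','red_jar','bowl','kiln_prop','brush']:
        print(l,[(np.round(d['rect']).astype(int).tolist(),round(d['confidence'],2)) for d in r.spot_in(l,c)][:6])
    save(c+'1',s['img'])
E
```

```text
{'clock': 0.0, 'q': array([-1.23019143,  0.69002697, -0.19451309,  1.56635608,  0.15732083,
        0.90249061, -0.21511425]), 'qd': array([ 6.95437779e-04,  1.30856517e-03, -8.70550874e-04, -2.86081064e-04,
        5.61993064e-04, -5.24658975e-04,  7.89187217e-05]), 'joint_torque': array([ 4.90088787e-04, -5.27565622e+01, -1.26695998e+00, -1.53433228e+01,
       -5.27062488e-02,  6.53696770e-03,  1.76340864e-04]), 'tool_pos': array([0.18861777, 0.59518578, 0.23787998]), 'eef_rot': array([ 1.52759988e-01,  9.88262868e-01, -9.40760046e-04, -7.02234422e-05]), 'contact_force': array([-0.20063028,  0.575921  ,  0.1122398 ]), 'moment': array([ 0.02921789, -0.02184435,  0.02679235]), 'opening': 1.001264671738293}
scene [1.237 0.406 1.434] 474.0209706860493 [0.02145412 0.         0.         0.         0.        ]
tile_d [([288, 116, 307, 141], 0.93), ([347, 245, 387, 280], 0.89), ([381, 164, 406, 192], 0.85), ([277, 182, 314, 201], 0.8), ([251, 91, 284, 114], 0.8), ([271, 187, 307, 204], 0.7)]
tile_a [([288, 116, 307, 141], 0.93), ([347, 245, 387, 280], 0.89), ([381, 164, 406, 192], 0.85), 
[... 355 characters left out ...]
6668945 [0.02839873 0.         0.         0.         0.        ]
tile_d [([246, 352, 311, 386], 0.85), ([248, 279, 293, 324], 0.79), ([215, 174, 256, 207], 0.71), ([356, 216, 373, 244], 0.66), ([325, 204, 365, 243], 0.66), ([331, 220, 360, 248], 0.64)]
tile_a [([246, 352, 311, 386], 0.85), ([248, 279, 293, 324], 0.79), ([215, 174, 256, 207], 0.71), ([356, 216, 373, 244], 0.66), ([325, 204, 365, 243], 0.66), ([331, 220, 360, 248], 0.64)]
board [([286, 182, 410, 288], 0.94)]
glaze_jar [([268, 137, 286, 170], 0.72)]
red_jar [([406, 276, 442, 324], 0.81)]
bowl [([333, 315, 394, 370], 0.63)]
kiln_prop [([294, 92, 306, 121], 0.63), ([346, 208, 374, 241], 0.56)]
brush [([219, 124, 270, 138], 0.84)]
```

View pics/scene1.png

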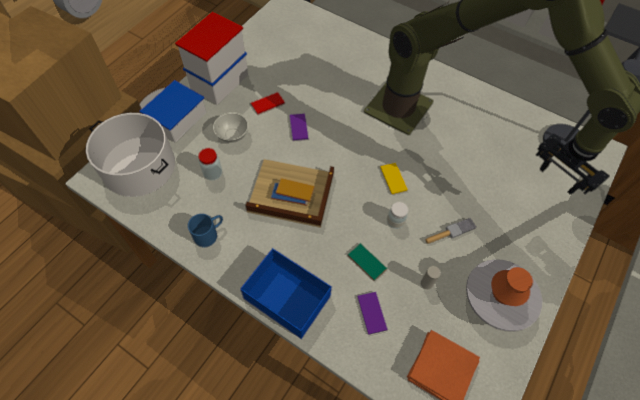

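View pics/side1.png

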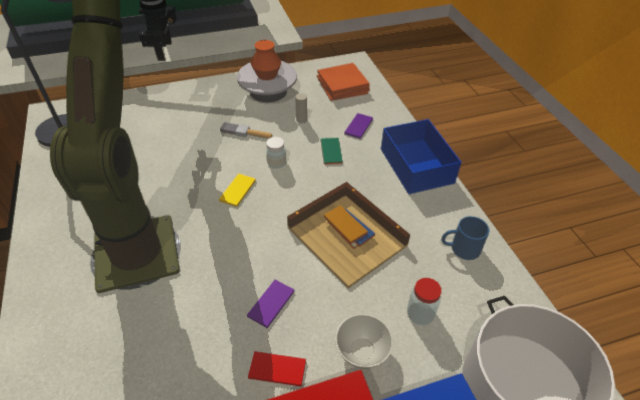

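Candidates for the loose tile in the scene picture are green (367,262), purple (372,312) and (298,127), yellow (394,179), and red (267,103). Only the green one fits. The stack is on the board at about (291,191), with the fences on its right and lower edges.

Run:
```python
from h import *
s=snap('scene'); im=s['img']
a=cv2.resize(im[150:235,240:340],(800,600)[:0] or None,fx=5,fy=5,interpolation=cv2.INTER_CUBIC)
b=cv2.resize(im[235:300,330:400],None,fx=4,fy=4,interpolation=cv2.INTER_CUBIC)
c=np.zeros((425,800,3),np.uint8); c[:,:500]=a; c[:260,510:790]=b; save('crop1',c)
hsv=cv2.cvtColor(im,cv2.COLOR_RGB2HSV); m=cv2.inRange(hsv,(65,100,30),(95,255,255)); m[:230]=0;m[300:]=0;m[:,:330]=0;m[:,410:]=0
pts=np.argwhere(m)[:,::-1]; W=ray(s,pts,0.008)[:,:2]
print('green',cv2.minAreaRect((W*1000).astype(np.float32)))
for l,z in [('glaze_jar',.085),('kiln_prop',.1),('red_jar',.11),('bowl',.055)]:
    d=r.spot_point(l,'scene')
    if d: print(l,[np.round(ray(s,[x['location'][::-1]],0)[0,:2],3).tolist() for x in d[:2]])
# rough board outer corners
```

```text
Traceback (most recent call last):
  File "h.py", line 14, in ray
    d=np.c_[p[:,0],-p[:,1],-np.ones(len(p))]@np.array(s['rotation']).T
      ~~~~~~~~~~~~~~~~~~~~~~~~~~~~~~~~~~~~~~^~~~~~~~~~~~~~~~~~~~~~~~~~
ValueError: matmul: Input operand 1 has a mismatch in its core dimension 0, with gufunc signature (n?,k),(k,m?)->(n?,m?) (size 4 is different from 3)
```

View pics/crop1.png

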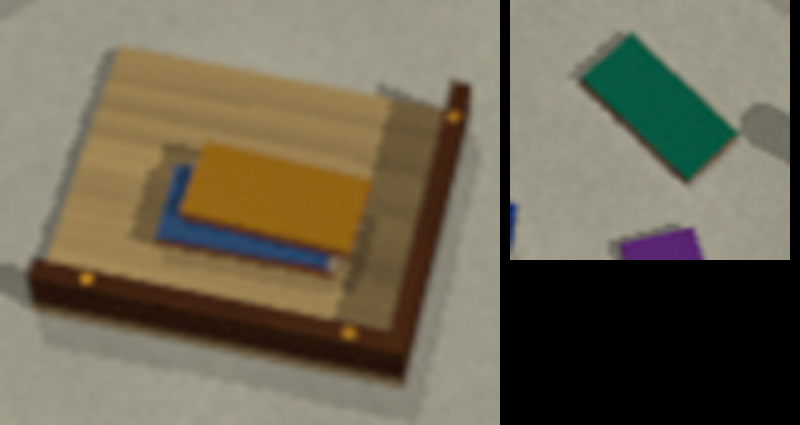

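The crop confirms a glaze-up green tile. In crop pixels, the stack's ochre top is at (275,195) over the blue tile. The long fence runs along the lower edge from (33,262) to (405,352) and the short fence is on the right.

```bash
sed -i "s/    s\['K'\]=/    if len(s['rotation'])==4: s['rotation']=R.from_quat(s['rotation']).as_matrix()\n&/" h.py
python3 - <<'E'
from h import *
s=snap('scene'); im=s['img']
hsv=cv2.cvtColor(im,cv2.COLOR_RGB2HSV)
def seg(lo,hi,box,z):
    m=cv2.inRange(hsv,lo,hi); k=np.zeros_like(m); x0,y0,x1,y1=box; k[y0:y1,x0:x1]=1
    W=ray(s,np.argwhere(m*k)[:,::-1],z)[:,:2]; return cv2.minAreaRect((W*1000).astype(np.float32)),len(W)
print('green',seg((65,100,30),(95,255,255),(330,230,410,300),.01))
print('ochre',seg((10,190,100),(25,255,255),(270,170,320,210),.042))
c=np.array([[405,352],[33,262],[460,83]])/5+[240,150]
W=ray(s,c-.4,.05); print(W.round(3), np.linalg.norm(W[1:]-W[0],axis=1),[np.degrees(np.arctan2(*(w-W[0])[1::-1])) for w in W[1:]])
for l in ['glaze_jar','kiln_prop','red_jar','bowl','brush']:
    d=r.spot_point(l,'scene')
    print(l,[np.round(ray(s,[x['location'][::-1]],0)[0,:2],3).tolist() for x in d[:2]])
st=r.get_state(); print(R.from_quat(st['eef_rot']).as_matrix().round(3)); w=snap('wrist'); print(w['T_tool_cam'],w['fx'])
E
```

```text
green (((637.8065795898438, 233.84397888183594), (116.93794250488281, 57.255531311035156), 77.12568664550781), 604)
ochre (((562.7809448242188, -101.01539611816406), (59.805816650390625, 117.00452423095703), 18.99687957763672), 510)
[[ 0.616  0.04   0.05 ]
 [ 0.701 -0.203  0.05 ]
 [ 0.417 -0.046  0.05 ]] [0.25747552 0.21700372] [np.float64(-70.85586727976948), np.float64(-156.7117616936855)]
glaze_jar [[0.569, -0.123], [0.457, 0.236]]
kiln_prop [[0.597, 0.42], [0.634, 0.227]]
red_jar [[0.661, -0.395]]
bowl [[0.483, -0.449]]
brush []
[[-0.953  0.302  0.   ]
 [ 0.302  0.953  0.   ]
 [-0.     0.    -1.   ]]
[[ 2.10121938e-04  9.59052706e-01  2.83227583e-01  7.23484783e-02]
 [ 9.99998377e-01  3.05208649e-04 -1.77536655e-03 -1.45253528e-03]
 [-1.78911360e-03  2.83227497e-01 -9.59051085e-01 -1.45895306e-01]
 [ 0.00000000e+00  0.00000000e+00  0.00000000e+00  1.00000000e+00]] 277.70396974181693
```

```bash
cat >> h.py <<'E'
def togo(p,jaw):
    """tool-frame shift (40 mm units) to p=(x,y,z) and twist (6 deg units) to put the jaw axis at angle jaw (deg, mod 180)"""
    st=r.get_state(); M=R.from_quat(st['eef_rot']).as_matrix()
    d=M.T@(np.array(p)-st['tool_pos'])/.04; y=np.degrees(np.arctan2(M[1,1],M[0,1]))
    e=(jaw-y+90)%180-90
    print('tool',np.round(st['tool_pos'],4),'jaw',round(y,1),'shift',d.round(2),'twist',round(-e/6,2),'q7',st['q'][6].round(2),'F',np.round(st['contact_force'],1),'open',round(st['opening'],2),'t',round(st['clock'],2))
E
python3 -m jog '[{"translation":[-0.67,-0.26,0],"twist":0,"claw":100},{"translation":[-0.67,-0.26,0],"twist":0,"claw":100},{"translation":[-0.67,-0.26,0],"twist":0,"claw":100},{"translation":[-0.67,-0.26,0],"twist":0,"claw":100},{"translation":[-0.67,-0.26,0],"twist":0,"claw":100},{"translation":[-0.67,-0.26,0],"twist":0,"claw":100},{"translation":[-0.67,-0.26,0],"twist":0,"claw":100},{"translation":[-0.67,-0.26,0],"twist":0,"claw":100},{"translation":[-0.67,-0.26,0],"twist":0,"claw":100},{"translation":[-0.67,-0.26,0],"twist":0,"claw":100},{"translation":[-0.67,-0.26,0],"twist":0,"claw":100},{"translation":[-0.67,-0.26,0],"twist":0,"claw":100},{"translation":[-0.67,-0.26,0],"twist":0,"claw":100},{"translation":[-0.67,-0.26,0],"twist":0,"claw":100},{"translation":[-0.67,-0.26,0],"twist":0,"claw":100},{"translation":[-0.67,-0.26,0],"twist":0,"claw":100},{"translation":[-0.67,-0.26,0],"twist":0,"claw":100},{"translation":[-0.67,-0.26,0],"twist":0,"claw":100},{"translation":[-0.67,-0.26,0],"twist":0,"claw":100},{"translation":[-0.67,-0.26,0],"twist":0,"claw":100}]' 25
python3 -m jog '[{"translation":[0,0,0],"twist":1,"claw":100},{"translation":[0,0,0],"twist":1,"claw":100},{"translation":[0,0,0],"twist":1,"claw":100},{"translation":[0,0,0],"twist":1,"claw":100},{"translation":[0,0,0],"twist":1,"claw":100},{"translation":[0,0,0],"twist":1,"claw":100},{"translation":[0,0,0],"twist":1,"claw":100},{"translation":[0,0,0],"twist":1,"claw":100},{"translation":[0,0,0],"twist":1,"claw":100},{"translation":[0,0,0],"twist":1,"claw":100},{"translation":[0,0,0],"twist":1,"claw":100},{"translation":[0,0,0],"twist":1,"claw":100},{"translation":[0,0,0],"twist":1,"claw":100},{"translation":[0,0,0],"twist":1,"claw":100},{"translation":[0,0,0],"twist":0,"claw":100}]'
python3 - <<'E'
from h import *
togo((.638,.234,.14),-13)
s=snap('wrist'); im=s['img']; save('w1',im); hsv=cv2.cvtColor(im,cv2.COLOR_RGB2HSV)
m=cv2.inRange(hsv,(65,100,30),(95,255,255)); n,l,stt,c=cv2.connectedComponentsWithStats(m); k=1+np.argmax(stt[1:,4])
W=ray(s,np.argwhere(l==k)[:,::-1],.01)[:,:2]; print(stt[k],cv2.minAreaRect((W*1000).astype(np.float32)))
E
```

```text
clock: 2.97
tool_pos: [0.6379, 0.2346, 0.2387]
eef_rot: [0.153, 0.988, 0.0, -0.0]
contact_force: [-0.5, 0.1, 0.1]
opening: 1.0
clock: 4.22
tool_pos: [0.6368, 0.236, 0.2386]
eef_rot: [0.776, 0.631, -0.0, 0.0]
contact_force: [-0.3, 0.7, -0.2]
opening: 1.003
tool [0.6368 0.236  0.2386] jaw -11.7 shift [-0.04  0.04  2.47] twist 0.22 q7 -0.51 F [-0.3  0.7 -0.2] open 1.0 t 4.22
[ 299  135   45   86 3616] ((636.74365234375, 232.4347381591797), (118.28121185302734, 58.328311920166016), 77.14347839355469)
```

View pics/w1.png

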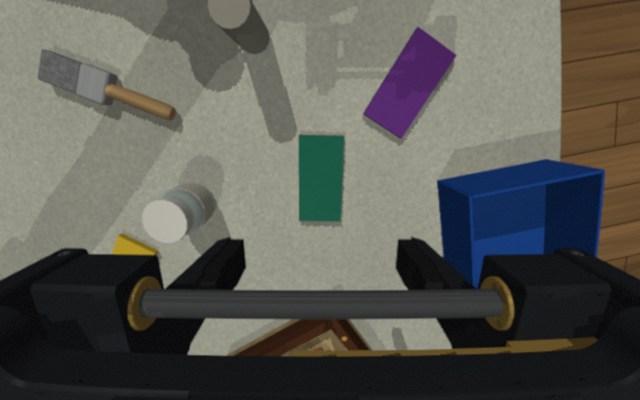

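The green tile is at (321,178), between the fingers. The blue box at (470,200) is close to where the gripper body will come down, so I'll check that clearance.

Run:
```python
from h import *
def tri(obs):
    A=[];b=[]
    for s,uv in obs:
        p=ray(s,[uv],0)[0]; o=np.array(s['origin']); d=(p-o)/np.linalg.norm(p-o); P=np.eye(3)-np.outer(d,d); A.append(P); b.append(P@o)
    A=np.vstack(A);b=np.hstack(b); x=np.linalg.lstsq(A,b,rcond=None)[0]; return x.round(3),np.linalg.norm(A@x-b).round(4)
w,s,d=snap('wrist'),snap('scene'),snap('side')
for uv in [(381,148),(424,122)]: print(tri([(s,(331,291)),(d,uv)]),tri([(s,(273,250)),(d,uv)]))
print(tri([(s,(331,291)),(w,(550,160))]),tri([(s,(273,250)),(w,(438,180))]))
```

```text
(array([0.791, 0.192, 0.013]), np.float64(0.0056)) (array([0.77 , 0.028, 0.133]), np.float64(0.0767))
(array([0.869, 0.18 , 0.132]), np.float64(0.0752)) (array([0.841, 0.032, 0.222]), np.float64(0.0083))
(array([0.836, 0.228, 0.158]), np.float64(0.0168)) (array([0.797, 0.094, 0.052]), np.float64(0.1602))
```

The nearest box corner is at x ≥ 0.79 and the gripper body reaches about 0.73, so it's clear. Descending.

```bash
python3 -m jog '[{"translation":[-0.09,0.02,0],"twist":0.2,"claw":100},{"translation":[0,0,0.4],"twist":0,"claw":100},{"translation":[0,0,0.4],"twist":0,"claw":100},{"translation":[0,0,0.4],"twist":0,"claw":100},{"translation":[0,0,0.4],"twist":0,"claw":100},{"translation":[0,0,0.4],"twist":0,"claw":100},{"translation":[0,0,0.4],"twist":0,"claw":100},{"translation":[0,0,0.4],"twist":0,"claw":100},{"translation":[0,0,0.4],"twist":0,"claw":100},{"translation":[0,0,0.4],"twist":0,"claw":100},{"translation":[0,0,0.4],"twist":0,"claw":100},{"translation":[0,0,0.4],"twist":0,"claw":100},{"translation":[0,0,0.4],"twist":0,"claw":100},{"translation":[0,0,0.4],"twist":0,"claw":100},{"translation":[0,0,0.2],"twist":0,"claw":100},{"translation":[0,0,0.2],"twist":0,"claw":100},{"translation":[0,0,0],"twist":0,"claw":100}]'
python3 - <<'E'
from h import *
togo((.6367,.2324,.0025),-12.9)
E
```

```text
clock: 5.83
tool_pos: [0.6361, 0.2316, 0.0132]
eef_rot: [0.781, 0.624, -0.001, -0.0]
contact_force: [-0.2, 1.0, 0.5]
opening: 0.998
tool [0.6361 0.2316 0.0132] jaw -12.8 shift [0.02 0.01 0.27] twist 0.02 q7 -0.49 F [-0.2  1.   0.5] open 1.0 t 5.83
```

```bash
python3 -m jog '[{"translation":[0.02,0.01,0.13],"twist":0,"claw":100},{"translation":[0,0,0.12],"twist":0,"claw":100},{"translation":[0,0,0],"twist":0,"claw":100},{"translation":[0,0,0],"twist":0,"claw":50},{"translation":[0,0,0],"twist":0,"claw":50},{"translation":[0,0,0],"twist":0,"claw":50},{"translation":[0,0,0],"twist":0,"claw":50},{"translation":[0,0,0],"twist":0,"claw":50},{"translation":[0,0,0],"twist":0,"claw":50},{"translation":[0,0,0],"twist":0,"claw":50}]' 25
python3 - <<'E'
from h import *
togo((.6367,.2324,.0025),-12.9)
E
```

```text
clock: 6.67
tool_pos: [0.6375, 0.2328, 0.005]
eef_rot: [0.781, 0.624, 0.0, -0.0]
contact_force: [-0.9, -0.6, 2.4]
opening: 0.677
tool [0.6375 0.2328 0.005 ] jaw -12.8 shift [-0.01 -0.02  0.06] twist 0.02 q7 -0.49 F [-0.9 -0.6  2.4] open 0.68 t 6.67
```

The tile is gripped at an opening of 59.6 mm. Next I lift it and turn it to the board's heading of about 19.5°.

```bash
python3 -m jog '[{"translation":[0,0,-0.2],"twist":0,"claw":50},{"translation":[0,0,-0.4],"twist":0,"claw":50},{"translation":[0,0,-0.4],"twist":0,"claw":50},{"translation":[0,0,-0.5],"twist":0,"claw":50},{"translation":[0,0,-0.5],"twist":0,"claw":50},{"translation":[0,0,-0.5],"twist":-0.5,"claw":50},{"translation":[0,0,-0.5],"twist":-0.5,"claw":50},{"translation":[0,0,-0.3],"twist":-0.5,"claw":50},{"translation":[0,0,0],"twist":-0.5,"claw":50},{"translation":[0,0,0],"twist":-0.5,"claw":50},{"translation":[0,0,0],"twist":-0.5,"claw":50},{"translation":[0,0,0],"twist":-0.5,"claw":50},{"translation":[0,0,0],"twist":-0.5,"claw":50},{"translation":[0,0,0],"twist":-0.5,"claw":50},{"translation":[0,0,0],"twist":-0.5,"claw":50},{"translation":[0,0,0],"twist":-0.4,"claw":50},{"translation":[0,0,0],"twist":0,"claw":50}]'
python3 - <<'E'
from h import *
togo((.564,-.105,.100),19.5)
s=snap('wrist'); save('w2',s['img'])
E
```

```text
clock: 8.08
tool_pos: [0.6382, 0.2324, 0.1387]
eef_rot: [0.576, 0.817, 0.001, 0.001]
contact_force: [0.3, 0.2, -1.2]
opening: 0.676
tool [0.6382 0.2324 0.1387] jaw 19.7 shift [-7.32 -4.59  0.96] twist 0.03 q7 -0.09 F [ 0.3  0.2 -1.2] open 0.68 t 8.08
```

View pics/w2.png

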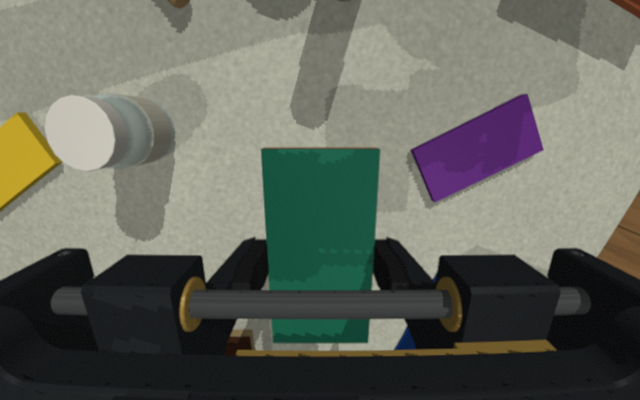

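The tile is held level and centred at (320,245). Moving over the stack.

```bash
python3 -m jog '[{"translation":[-0.366,-0.23,0],"twist":0,"claw":50},{"translation":[-0.366,-0.23,0],"twist":0,"claw":50},{"translation":[-0.366,-0.23,0],"twist":0,"claw":50},{"translation":[-0.366,-0.23,0],"twist":0,"claw":50},{"translation":[-0.366,-0.23,0],"twist":0,"claw":50},{"translation":[-0.366,-0.23,0],"twist":0,"claw":50},{"translation":[-0.366,-0.23,0],"twist":0,"claw":50},{"translation":[-0.366,-0.23,0],"twist":0,"claw":50},{"translation":[-0.366,-0.23,0],"twist":0,"claw":50},{"translation":[-0.366,-0.23,0],"twist":0,"claw":50},{"translation":[-0.366,-0.23,0],"twist":0,"claw":50},{"translation":[-0.366,-0.23,0],"twist":0,"claw":50},{"translation":[-0.366,-0.23,0],"twist":0,"claw":50},{"translation":[-0.366,-0.23,0],"twist":0,"claw":50},{"translation":[-0.366,-0.23,0],"twist":0,"claw":50},{"translation":[-0.366,-0.23,0],"twist":0,"claw":50},{"translation":[-0.366,-0.23,0],"twist":0,"claw":50},{"translation":[-0.366,-0.23,0],"twist":0,"claw":50},{"translation":[-0.366,-0.23,0],"twist":0,"claw":50},{"translation":[-0.366,-0.23,0],"twist":0,"claw":50}]'
python3 -m jog '[{"translation":[0,0,0.3],"twist":0,"claw":50},{"translation":[0,0,0.3],"twist":0,"claw":50},{"translation":[0,0,0.3],"twist":0,"claw":50},{"translation":[0,0,0.3],"twist":0,"claw":50},{"translation":[0,0,0.3],"twist":0,"claw":50},{"translation":[0,0,0.2],"twist":0,"claw":50},{"translation":[0,0,0.2],"twist":0,"claw":50},{"translation":[0,0,0],"twist":0,"claw":50},{"translation":[0,0,0],"twist":0,"claw":50}]'
python3 - <<'E'
from h import *
togo((.564,-.105,.047),19.5)
s=snap('scene'); a=s['img'][130:240,230:350]; a=cv2.resize(a,None,fx=5,fy=5,interpolation=cv2.INTER_CUBIC)
save('s3',a)
E
```

```text
clock: 9.8
tool_pos: [0.5628, -0.1061, 0.1377]
eef_rot: [0.577, 0.817, 0.0, 0.001]
contact_force: [1.0, -0.6, -1.7]
opening: 0.674
clock: 10.55
tool_pos: [0.5624, -0.1048, 0.0604]
eef_rot: [0.576, 0.817, -0.0, -0.0]
contact_force: [-0.3, 0.0, -1.3]
opening: 0.674
tool [ 0.5624 -0.1048  0.0604] jaw 19.6 shift [-0.02  0.04  0.33] twist 0.02 q7 0.33 F [-0.3  0.  -1.3] open 0.67 t 10.55
```

View pics/s3.png

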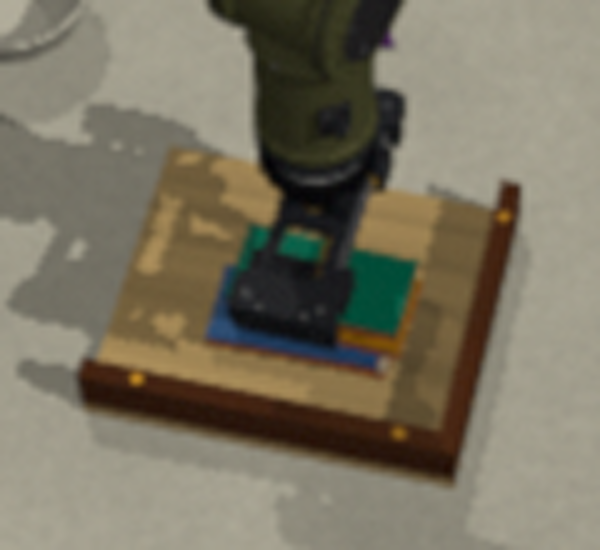

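The green tile sits over the stack with the right heading. Lowering it gently.

```bash
python3 -m jog '[{"translation":[-0.02,0.03,0.08],"twist":0,"claw":50},{"translation":[0,0,0.08],"twist":0,"claw":50},{"translation":[0,0,0.08],"twist":0,"claw":50},{"translation":[0,0,0.04],"twist":0,"claw":50},{"translation":[0,0,0.03],"twist":0,"claw":50},{"translation":[0,0,0],"twist":0,"claw":50},{"translation":[0,0,0],"twist":0,"claw":50}]'
```

```text
clock: 11.18
tool_pos: [0.5639, -0.1052, 0.0483]
eef_rot: [0.576, 0.817, 0.0, -0.0]
contact_force: [-0.0, -0.4, -1.5]
opening: 0.679
```

```bash
python3 -m jog '[{"translation":[0,0,0.03],"twist":0,"claw":50},{"translation":[0,0,0.03],"twist":0,"claw":50},{"translation":[0,0,0],"twist":0,"claw":50},{"translation":[0,0,0],"twist":0,"claw":50}]'
```

```text
clock: 11.52
tool_pos: [0.5642, -0.1053, 0.0469]
eef_rot: [0.576, 0.817, 0.0, 0.0]
contact_force: [-0.7, -0.1, 7.8]
opening: 0.676
```

Contact at 8 N with the tile still held. Releasing, then lifting and looking.

```bash
python3 -m jog '[{"translation":[0,0,-0.03],"twist":0,"claw":50},{"translation":[0,0,0],"twist":0,"claw":80},{"translation":[0,0,0],"twist":0,"claw":85},{"translation":[0,0,0],"twist":0,"claw":85},{"translation":[0,0,0],"twist":0,"claw":85},{"translation":[0,0,-0.1],"twist":0,"claw":85},{"translation":[0,0,-0.3],"twist":0,"claw":85},{"translation":[0,0,-0.5],"twist":0,"claw":85},{"translation":[-0.3,0,-0.6],"twist":0,"claw":85},{"translation":[-0.4,0,-0.6],"twist":0,"claw":85},{"translation":[-0.4,0,-0.6],"twist":0,"claw":85},{"translation":[-0.4,0,-0.6],"twist":0,"claw":85},{"translation":[-0.4,0,-0.6],"twist":0,"claw":85},{"translation":[0,0,0],"twist":0,"claw":85},{"translation":[0,0,0],"twist":0,"claw":85}]'
python3 - <<'E'
from h import *
togo((.564,-.105,.18),19.5)
s=snap('wrist'); save('w3',s['img'])
np.save('w3.npy',np.r_[s['origin'],s['rotation'].ravel()])
E
```

```text
clock: 12.77
tool_pos: [0.5902, -0.1782, 0.2052]
eef_rot: [0.577, 0.817, 0.001, 0.002]
contact_force: [-0.6, 0.5, -0.2]
opening: 0.851
tool [ 0.5902 -0.1782  0.2052] jaw 19.5 shift [ 1.94 -0.01  0.63] twist -0.0 q7 0.46 F [-0.6  0.5 -0.2] open 0.85 t 12.77
```

View pics/w3.png

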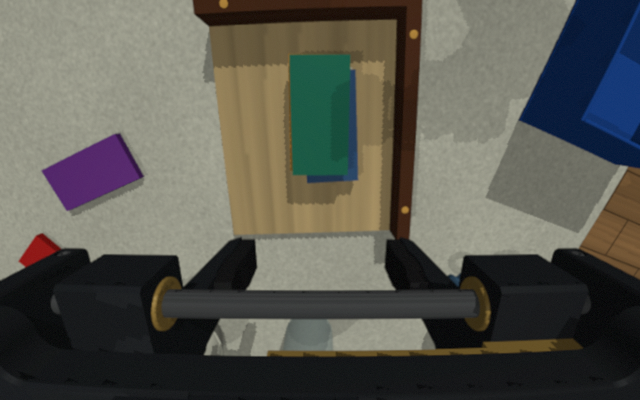

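The green tile lies on the stack at (321,115), with the blue one peeking out to the right and below at (354,125). Next I work out the board and tile poses from the base corners.

```bash
cat >> h.py <<'E'
def rect(s,lo,hi,z):
    hsv=cv2.cvtColor(s['img'],cv2.COLOR_RGB2HSV); m=cv2.inRange(hsv,lo,hi); n,l,st,c=cv2.connectedComponentsWithStats(m); k=1+np.argmax(st[1:,4])
    W=ray(s,np.argwhere(l==k)[:,::-1],z)[:,:2]; return W,cv2.minAreaRect((W*1000).astype(np.float32))
GREEN=((65,100,30),(95,255,255))
E
python3 - <<'E'
from h import *
s=snap('wrist')
W=ray(s,[(396.5,19.5),(234,236),(209.5,24),(389.5,234)],.012)[:,:2]; B=np.array([(95,115),(-110,-130),(-110,115),(95,-130)])/1000.
def fit(W,B):
    wc,bc=W.mean(0),B.mean(0); U,S,V=np.linalg.svd((B-bc).T@(W-wc)); M=(U@V).T; return M,wc-M@bc
M,t=fit(W,B); print('yaw',np.degrees(np.arctan2(M[1,0],M[0,0])),'org',t,'res mm',(1000*(W-B@M.T-t)).round(1).tolist())
np.savez('board.npz',M=M,t=t)
G,rc=rect(s,*GREEN,.052); print('green',rc, 'in board',((G.max(0)+G.min(0))/2-t)@M, (np.array(rc[0])/1000-t)@M)
# blue: visible right/bottom edge points at z=.032
print('blue corners',((ray(s,[(357.5,181),(355,70),(307,182)],.032)[:,:2]-t)@M).round(4))
E
```

```text
yaw 21.043765887051194 org [ 0.56100044 -0.12069652] res mm [[-2.0, 0.7], [1.2, -0.4], [-0.9, 2.5], [1.7, -2.8]]
green ((564.8970336914062, -106.23261260986328), (59.807281494140625, 119.38069915771484), 19.56150245666504) in board [0.00893506 0.01245753] [0.00883043 0.01210006]
blue corners [[ 0.0498 -0.0572]
 [ 0.0461  0.0624]
 [-0.009  -0.0569]]
```

```bash
python3 -m jog '[{"translation":[0,0,0],"twist":1,"claw":100},{"translation":[0,0,0],"twist":1,"claw":100},{"translation":[0,0,0],"twist":1,"claw":100},{"translation":[0,0,0],"twist":1,"claw":100},{"translation":[0,0,0],"twist":1,"claw":100},{"translation":[0,0,0],"twist":1,"claw":100},{"translation":[0,0,0],"twist":1,"claw":100},{"translation":[0,0,0],"twist":1,"claw":100},{"translation":[0,0,0],"twist":1,"claw":100},{"translation":[0,0,0],"twist":1,"claw":100},{"translation":[0,0,0],"twist":1,"claw":100},{"translation":[0,0,0],"twist":1,"claw":100},{"translation":[0,0,0],"twist":1,"claw":100},{"translation":[0,0,0],"twist":1,"claw":100},{"translation":[0,0,0],"twist":0.85,"claw":100},{"translation":[0,0,0],"twist":0,"claw":100},{"translation":[0,0,0],"twist":0,"claw":100}]'
cat >> h.py <<'E'
def bgo(x,y,z,jaw):
    b=np.load('board.npz'); p=b['M']@[x,y]+b['t']; togo((*p,z),jaw); print('tool in board',((np.array(r.get_state()['tool_pos'])[:2]-b['t'])@b['M']).round(4))
E
python3 - <<'E'
from h import *
bgo(-.075,.008,.016,111)
E
```

```text
clock: 14.28
tool_pos: [0.5886, -0.1754, 0.2019]
eef_rot: [0.984, 0.18, -0.001, -0.001]
contact_force: [0.2, -0.1, 0.9]
opening: 1.0
tool [ 0.5886 -0.1754  0.2019] jaw -69.3 shift [-2.03 -1.71  4.65] twist -0.04 q7 -0.7 F [ 0.2 -0.1  0.9] open 1.0 t 14.28
tool in board [ 0.0062 -0.061 ]
```

```bash
python3 -m jog '[{"translation":[-0.5,-0.43,0],"twist":0,"claw":100},{"translation":[-0.5,-0.43,0],"twist":0,"claw":100},{"translation":[-0.5,-0.43,0],"twist":0,"claw":100},{"translation":[-0.53,-0.42,0],"twist":0,"claw":100},{"translation":[0,0,0.5],"twist":0,"claw":100},{"translation":[0,0,0.5],"twist":0,"claw":100},{"translation":[0,0,0.5],"twist":0,"claw":100},{"translation":[0,0,0.5],"twist":0,"claw":100},{"translation":[0,0,0.5],"twist":0,"claw":100},{"translation":[0,0,0.5],"twist":0,"claw":100},{"translation":[0,0,0.5],"twist":0,"claw":100},{"translation":[0,0,0.4],"twist":0,"claw":100},{"translation":[0,0,0.3],"twist":0,"claw":100},{"translation":[0,0,0.2],"twist":0,"claw":100},{"translation":[0,0,0.1],"twist":0,"claw":100},{"translation":[0,0,0],"twist":0,"claw":100},{"translation":[0,0,0],"twist":0,"claw":100}]'
python3 - <<'E'
from h import *
bgo(.026,.008,.016,111)
E
```

```text
clock: 15.7
tool_pos: [0.4895, -0.1412, 0.0234]
eef_rot: [0.984, 0.178, 0.0, -0.0]
contact_force: [0.2, -0.5, 0.1]
opening: 0.999
tool [ 0.4895 -0.1412  0.0234] jaw -69.4 shift [ 2.5  -0.06  0.18] twist -0.07 q7 -0.58 F [ 0.2 -0.5  0.1] open 1.0 t 15.7
tool in board [-0.074   0.0066]
```

```bash
python3 -m jog '[{"translation":[0,0,0.16],"twist":0,"claw":100},{"translation":[0,0,0],"twist":0,"claw":100},{"translation":[0.12,0,0],"twist":0,"claw":100},{"translation":[0.12,0,0],"twist":0,"claw":100},{"translation":[0.12,0,0],"twist":0,"claw":100},{"translation":[0.12,0,0],"twist":0,"claw":100},{"translation":[0.12,0,0],"twist":0,"claw":100},{"translation":[0.12,0,0],"twist":0,"claw":100},{"translation":[0.12,0,0],"twist":0,"claw":100},{"translation":[0.12,0,0],"twist":0,"claw":100},{"translation":[0.12,0,0],"twist":0,"claw":100},{"translation":[0.12,0,0],"twist":0,"claw":100},{"translation":[0.12,0,0],"twist":0,"claw":100},{"translation":[0.12,0,0],"twist":0,"claw":100},{"translation":[0,0,0],"twist":0,"claw":100}]'
python3 - <<'E'
from h import *
bgo(.026,.008,.016,111)
E
python3 -m jog '[{"translation":[0.08,0,0],"twist":0,"claw":100},{"translation":[0.08,0,0],"twist":0,"claw":100},{"translation":[0.08,0,0],"twist":0,"claw":100},{"translation":[0.08,0,0],"twist":0,"claw":100},{"translation":[0.08,0,0],"twist":0,"claw":100},{"translation":[0.08,0,0],"twist":0,"claw":100},{"translation":[0.08,0,0],"twist":0,"claw":100},{"translation":[0.08,0,0],"twist":0,"claw":100},{"translation":[0,0,0],"twist":0,"claw":100}]'
python3 - <<'E'
from h import *
bgo(.026,.008,.016,111)
s=snap('scene'); a=s['img'][130:240,230:350]; a=cv2.resize(a,None,fx=5,fy=5,interpolation=cv2.INTER_CUBIC)
save('s4',a)
E
```

```text
clock: 16.95
tool_pos: [0.5443, -0.1205, 0.0166]
eef_rot: [0.984, 0.179, 0.0, 0.0]
contact_force: [-0.5, -0.0, 0.1]
opening: 0.999
tool [ 0.5443 -0.1205  0.0166] jaw -69.4 shift [ 1.04 -0.06  0.02] twist -0.07 q7 -0.64 F [-0.5 -0.   0.1] open 1.0 t 16.95
tool in board [-0.0155  0.0061]
clock: 17.7
tool_pos: [0.5686, -0.1114, 0.0167]
eef_rot: [0.984, 0.179, 0.001, 0.0]
contact_force: [0.3, -0.2, 0.8]
opening: 0.997
tool [ 0.5686 -0.1114  0.0167] jaw -69.4 shift [ 0.39 -0.06  0.02] twist -0.07 q7 -0.67 F [ 0.3 -0.2  0.8] open 1.0 t 17.7
tool in board [0.0104 0.0059]
```

View pics/s4.png

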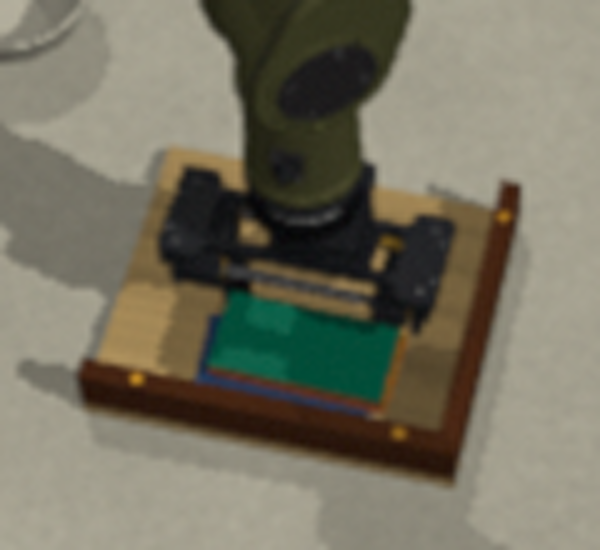

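The stack is nearly at the long fence and its left edges have been brought into line. Continuing slowly while watching the force.

```bash
python3 -m jog '[{"translation":[0.06,0,0],"twist":0.05,"claw":100},{"translation":[0.06,0,0],"twist":0,"claw":100},{"translation":[0.06,0,0],"twist":0,"claw":100},{"translation":[0.06,0,0],"twist":0,"claw":100},{"translation":[0.05,0,0],"twist":0,"claw":100},{"translation":[0,0,0],"twist":0,"claw":100}]'
for i in 1; do python3 -m jog '[{"translation":[0.03,0,0],"twist":0,"claw":100},{"translation":[0,0,0],"twist":0,"claw":100}]'; done
python3 -m jog '[{"translation":[0.03,0,0],"twist":0,"claw":100},{"translation":[0,0,0],"twist":0,"claw":100}]'
python3 - <<'E'
from h import *
bgo(.026,.008,.016,111)
E
```

```text
clock: 18.25
tool_pos: [0.5769, -0.1083, 0.0167]
eef_rot: [0.985, 0.175, -0.001, -0.0]
contact_force: [-5.7, -0.5, 2.9]
opening: 1.002
clock: 18.42
tool_pos: [0.5773, -0.1081, 0.0167]
eef_rot: [0.985, 0.175, -0.002, -0.0]
contact_force: [-6.1, -2.2, 2.8]
opening: 0.999
clock: 18.58
tool_pos: [0.5773, -0.1081, 0.0166]
eef_rot: [0.985, 0.175, -0.003, -0.0]
contact_force: [-8.5, -1.6, 5.4]
opening: 1.001
tool [ 0.5773 -0.1081  0.0166] jaw -69.8 shift [ 0.16 -0.06  0.01] twist -0.14 q7 -0.69 F [-8.5 -1.6  5.4] open 1.0 t 18.58
tool in board [0.0197 0.0059]
```

Seated against the fence at 8 N. I'll press slightly more, back off, rise, and look.

```bash
python3 -m jog '[{"translation":[0.05,0,0],"twist":0,"claw":100},{"translation":[0.03,0,0],"twist":0,"claw":100},{"translation":[0,0,0],"twist":0,"claw":100}]'
python3 -m jog '[{"translation":[-0.2,0,0],"twist":0,"claw":100},{"translation":[-0.4,0,0],"twist":0,"claw":100},{"translation":[-0.4,0,-0.5],"twist":0,"claw":100},{"translation":[-0.2,0,-0.6],"twist":0,"claw":100},{"translation":[0,0,-0.6],"twist":0,"claw":100},{"translation":[0,0,-0.6],"twist":0,"claw":100},{"translation":[0,0,-0.6],"twist":0,"claw":100},{"translation":[0,0,-0.6],"twist":0,"claw":100},{"translation":[0,0,0],"twist":0,"claw":100}]'
python3 - <<'E'
from h import *
bgo(.026,.008,.016,111)
s=snap('wrist'); save('w4',s['img']); b=np.load('board.npz')
G,rc=rect(s,*GREEN,.052); print('green',rc,(np.array(rc[0])/1000-b['t'])@b['M'])
E
```

```text
clock: 18.83
tool_pos: [0.5795, -0.1075, 0.0166]
eef_rot: [0.985, 0.175, -0.004, -0.0]
contact_force: [-9.8, -3.7, 7.4]
opening: 0.997
clock: 19.58
tool_pos: [0.5425, -0.1234, 0.1612]
eef_rot: [0.984, 0.176, 0.005, 0.002]
contact_force: [-0.2, -0.2, 1.1]
opening: 0.998
tool [ 0.5425 -0.1234  0.1612] jaw -69.8 shift [ 1.07 -0.13  3.64] twist -0.13 q7 -0.7 F [-0.2 -0.2  1.1] open 1.0 t 19.58
tool in board [-0.0182  0.0041]
green ((616.8853759765625, -86.10232543945312), (59.390804290771484, 120.85701751708984), 20.718677520751953) [0.06457988 0.01221976]
```

View pics/w4.png

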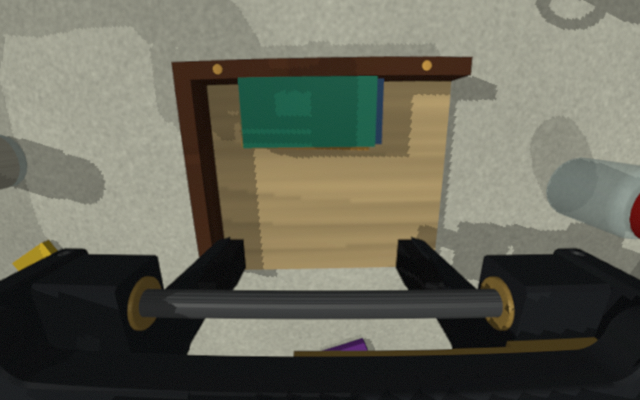

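The green tile is flush along the long fence (x = 64.6 mm, heading 20.7°), with the blue one sticking out on the -y side at (381,110). Next comes the push in +y.

```bash
python3 -m jog '[{"translation":[0,0,0],"twist":-1,"claw":25},{"translation":[0,0,0],"twist":-1,"claw":25},{"translation":[0,0,0],"twist":-1,"claw":25},{"translation":[0,0,0],"twist":-1,"claw":25},{"translation":[0,0,0],"twist":-1,"claw":25},{"translation":[0,0,0],"twist":-1,"claw":25},{"translation":[0,0,0],"twist":-1,"claw":25},{"translation":[0,0,0],"twist":-1,"claw":25},{"translation":[0,0,0],"twist":-1,"claw":25},{"translation":[0,0,0],"twist":-1,"claw":25},{"translation":[0,0,0],"twist":-1,"claw":25},{"translation":[0,0,0],"twist":-1,"claw":25},{"translation":[0,0,0],"twist":-1,"claw":25},{"translation":[0,0,0],"twist":-1,"claw":25},{"translation":[0,0,0],"twist":-1,"claw":25},{"translation":[0,0,0],"twist":-0.1,"claw":25},{"translation":[0,0,0],"twist":0,"claw":25}]'
python3 - <<'E'
from h import *
bgo(.060,-.10,.0165,20.8)
E
```

```text
clock: 21.05
tool_pos: [0.5386, -0.1223, 0.156]
eef_rot: [0.569, 0.823, 0.001, -0.0]
contact_force: [-0.6, -0.3, -0.1]
opening: 0.251
tool [ 0.5386 -0.1223  0.156 ] jaw 20.7 shift [-2.66  2.05  3.48] twist -0.02 q7 0.35 F [-0.6 -0.3 -0.1] open 0.25 t 21.05
tool in board [-0.0215  0.0066]
```

```bash
python3 -m jog '[{"translation":[-0.53,0.41,0],"twist":0,"claw":25},{"translation":[-0.53,0.41,0],"twist":0,"claw":25},{"translation":[-0.53,0.41,0],"twist":0,"claw":25},{"translation":[-0.53,0.41,0],"twist":0,"claw":25},{"translation":[-0.53,0.41,0],"twist":0,"claw":25},{"translation":[0,0,0.5],"twist":0,"claw":25},{"translation":[0,0,0.5],"twist":0,"claw":25},{"translation":[0,0,0.5],"twist":0,"claw":25},{"translation":[0,0,0.5],"twist":0,"claw":25},{"translation":[0,0,0.5],"twist":0,"claw":25},{"translation":[0,0,0.4],"twist":0,"claw":25},{"translation":[0,0,0.3],"twist":0,"claw":25},{"translation":[0,0,0.15],"twist":0,"claw":25},{"translation":[0,0,0],"twist":0,"claw":25},{"translation":[0,0,0],"twist":0,"claw":25}]'
python3 - <<'E'
from h import *
bgo(.060,-.0195,.0165,20.8)
E
```

```text
clock: 22.3
tool_pos: [0.6531, -0.1926, 0.0229]
eef_rot: [0.568, 0.823, 0.0, 0.0]
contact_force: [0.4, -0.9, 0.0]
opening: 0.25
tool [ 0.6531 -0.1926  0.0229] jaw 20.8 shift [ 2.02 -0.01  0.16] twist -0.0 q7 0.43 F [ 0.4 -0.9  0. ] open 0.25 t 22.3
tool in board [ 0.0602 -0.1002]
```

Pushing about 72 mm at 4 mm per row, then finer steps.

```bash
python3 -m jog '[{"translation":[0,0,0.15],"twist":0,"claw":25},{"translation":[0,0,0],"twist":0,"claw":25},{"translation":[0.1,0,0],"twist":0,"claw":25},{"translation":[0.1,0,0],"twist":0,"claw":25},{"translation":[0.1,0,0],"twist":0,"claw":25},{"translation":[0.1,0,0],"twist":0,"claw":25},{"translation":[0.1,0,0],"twist":0,"claw":25},{"translation":[0.1,0,0],"twist":0,"claw":25},{"translation":[0.1,0,0],"twist":0,"claw":25},{"translation":[0.1,0,0],"twist":0,"claw":25},{"translation":[0.1,0,0],"twist":0,"claw":25},{"translation":[0.1,0,0],"twist":0,"claw":25},{"translation":[0.1,0,0],"twist":0,"claw":25},{"translation":[0.1,0,0],"twist":0,"claw":25},{"translation":[0.1,0,0],"twist":0,"claw":25},{"translation":[0.1,0,0],"twist":0,"claw":25},{"translation":[0.1,0,0],"twist":0,"claw":25},{"translation":[0,0,0],"twist":0,"claw":25}]'
python3 -m jog '[{"translation":[0.08,0,0],"twist":0,"claw":25},{"translation":[0.08,0,0],"twist":0,"claw":25},{"translation":[0.08,0,0],"twist":0,"claw":25},{"translation":[0.06,0,0],"twist":0,"claw":25},{"translation":[0,0,0],"twist":0,"claw":25}]'
python3 - <<'E'
from h import *
bgo(.060,-.0195,.0165,20.8)
E
```

```text
clock: 23.8
tool_pos: [0.6309, -0.1353, 0.0167]
eef_rot: [0.567, 0.824, 0.0, -0.001]
contact_force: [-0.6, -0.2, 0.3]
opening: 0.246
clock: 24.22
tool_pos: [0.627, -0.125, 0.0167]
eef_rot: [0.568, 0.823, -0.0, -0.0]
contact_force: [-0.4, -2.0, 0.1]
opening: 0.248
tool [ 0.627  -0.125   0.0167] jaw 20.8 shift [ 0.2 -0.   0. ] twist 0.01 q7 0.34 F [-0.4 -2.   0.1] open 0.25 t 24.22
tool in board [ 0.06   -0.0277]
```

```bash
python3 -m jog '[{"translation":[0.06,0,0],"twist":0,"claw":25},{"translation":[0.06,0,0],"twist":0,"claw":25},{"translation":[0.04,0,0],"twist":0,"claw":25},{"translation":[0,0,0],"twist":0,"claw":25}]'
python3 -m jog '[{"translation":[0.04,0,0],"twist":0,"claw":25},{"translation":[0.04,0,0],"twist":0,"claw":25},{"translation":[0,0,0],"twist":0,"claw":25}]'
python3 - <<'E'
from h import *
bgo(.060,-.0195,.0165,20.8)
E
```

```text
clock: 24.55
tool_pos: [0.6247, -0.1191, 0.0167]
eef_rot: [0.568, 0.823, -0.0, -0.0]
contact_force: [-0.2, -4.0, -0.1]
opening: 0.252
clock: 24.8
tool_pos: [0.6236, -0.1163, 0.0167]
eef_rot: [0.568, 0.823, -0.0, -0.0]
contact_force: [0.6, -3.6, -0.6]
opening: 0.253
tool [ 0.6236 -0.1163  0.0167] jaw 20.8 shift [-0.03 -0.    0.01] twist 0.0 q7 0.33 F [ 0.6 -3.6 -0.6] open 0.25 t 24.8
tool in board [ 0.06   -0.0184]
```

```bash
python3 -m jog '[{"translation":[0.05,0,0],"twist":0,"claw":25},{"translation":[0.04,0,0],"twist":0,"claw":25},{"translation":[0,0,0],"twist":0,"claw":25}]'
python3 -m jog '[{"translation":[0.04,0,0],"twist":0,"claw":25},{"translation":[0,0,0],"twist":0,"claw":25}]'
python3 -m jog '[{"translation":[0.04,0,0],"twist":0,"claw":25},{"translation":[0,0,0],"twist":0,"claw":25}]'
python3 - <<'E'
from h import *
bgo(.060,-.0195,.0165,20.8)
E
```

```text
clock: 25.05
tool_pos: [0.6226, -0.1135, 0.0167]
eef_rot: [0.568, 0.823, -0.0, 0.0]
contact_force: [0.9, -5.6, -0.2]
opening: 0.252
clock: 25.22
tool_pos: [0.6227, -0.1134, 0.0168]
eef_rot: [0.568, 0.823, -0.0, 0.001]
contact_force: [3.5, -7.6, -0.9]
opening: 0.247
clock: 25.38
tool_pos: [0.6227, -0.1135, 0.0169]
eef_rot: [0.568, 0.823, -0.001, 0.003]
contact_force: [3.8, -10.5, -3.1]
opening: 0.251
tool [ 0.6227 -0.1135  0.0169] jaw 20.7 shift [-0.1  -0.    0.01] twist -0.01 q7 0.32 F [  3.8 -10.5  -3.1] open 0.25 t 25.38
tool in board [ 0.0601 -0.0154]
```

Blocked against the short fence. A slight press, then back off, rise, and look.

```bash
python3 -m jog '[{"translation":[0.05,0,0],"twist":0,"claw":25},{"translation":[0,0,0],"twist":0,"claw":25},{"translation":[-0.2,0,0],"twist":0,"claw":25},{"translation":[-0.4,0,0],"twist":0,"claw":25},{"translation":[-0.4,0,-0.5],"twist":0,"claw":25},{"translation":[0,0,-0.6],"twist":0,"claw":25},{"translation":[0,0,-0.6],"twist":0,"claw":25},{"translation":[0,0,-0.6],"twist":0,"claw":25},{"translation":[0,0,-0.6],"twist":0,"claw":25},{"translation":[0,0,0],"twist":0,"claw":25},{"translation":[0,0,0],"twist":0,"claw":25}]'
python3 - <<'E'
from h import *
bgo(.010,.045,.0165,110.8)
s=snap('wrist'); b=np.load('board.npz')
save('w5',cv2.resize(s['img'][0:200,160:500],None,fx=2.3,fy=2.3,interpolation=cv2.INTER_CUBIC))
G,rc=rect(s,*GREEN,.052); print('green',rc,(np.array(rc[0])/1000-b['t'])@b['M'])
E
```

```text
clock: 26.3
tool_pos: [0.6356, -0.1433, 0.1339]
eef_rot: [0.567, 0.824, 0.002, 0.0]
contact_force: [-0.3, 0.6, -0.1]
opening: 0.252
tool [ 0.6356 -0.1433  0.1339] jaw 20.9 shift [ 2.32 -1.3   2.93] twist -14.98 q7 0.39 F [-0.3  0.6 -0.1] open 0.25 t 26.3
tool in board [ 0.0615 -0.0479]
green ((602.4378051757812, -49.01201629638672), (60.20209503173828, 115.83282470703125), 21.25693702697754) [0.0644143  0.05202423]
```

View pics/w5.png

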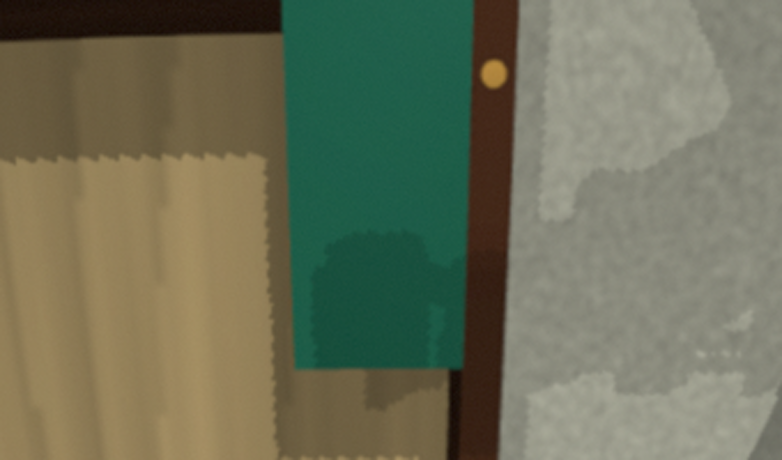

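The green tile is flush at both fences (its upper end is cut off by the picture). Its lower edge computes to y ≈ -6 mm, against -5 mm expected. I'll do a second tap in x to remove any disturbance from the y push.

```bash
python3 -m jog '[{"translation":[0.5,-0.4,0],"twist":0,"claw":60},{"translation":[0.5,-0.5,0],"twist":0,"claw":60},{"translation":[0.5,-0.6,0],"twist":0,"claw":60},{"translation":[0.5,-0.6,0],"twist":0,"claw":60},{"translation":[0.3,-0.2,0],"twist":0,"claw":60}]'
python3 -m jog '[{"translation":[0,0,0],"twist":1,"claw":60},{"translation":[0,0,0],"twist":1,"claw":60},{"translation":[0,0,0],"twist":1,"claw":60},{"translation":[0,0,0],"twist":1,"claw":60},{"translation":[0,0,0],"twist":1,"claw":60},{"translation":[0,0,0],"twist":1,"claw":60},{"translation":[0,0,0],"twist":1,"claw":60},{"translation":[0,0,0],"twist":1,"claw":60},{"translation":[0,0,0],"twist":1,"claw":60},{"translation":[0,0,0],"twist":1,"claw":60},{"translation":[0,0,0],"twist":1,"claw":60},{"translation":[0,0,0],"twist":1,"claw":60},{"translation":[0,0,0],"twist":1,"claw":60},{"translation":[0,0,0],"twist":1,"claw":60},{"translation":[0,0,0],"twist":1,"claw":60},{"translation":[0,0,0],"twist":0,"claw":60},{"translation":[0,0,0],"twist":0,"claw":60}]'
python3 - <<'E'
from h import *
bgo(-.025,.045,.0165,110.8)
E
```

```text
clock: 26.77
tool_pos: [0.5097, -0.0907, 0.1311]
eef_rot: [0.567, 0.823, -0.002, -0.004]
contact_force: [-0.1, 0.5, 0.0]
opening: 0.593
clock: 28.18
tool_pos: [0.5152, -0.0914, 0.1315]
eef_rot: [0.983, 0.182, -0.001, -0.0]
contact_force: [-0.1, -0.2, 0.2]
opening: 0.6
tool [ 0.5152 -0.0914  0.1315] jaw -69.0 shift [ 0.19 -0.03  2.88] twist 0.04 q7 -0.67 F [-0.1 -0.2  0.2] open 0.6 t 28.18
tool in board [-0.0323  0.0438]
```

```bash
python3 -m jog '[{"translation":[0,0,0.5],"twist":0.03,"claw":60},{"translation":[0,0,0.5],"twist":0,"claw":60},{"translation":[0,0,0.5],"twist":0,"claw":60},{"translation":[0,0,0.5],"twist":0,"claw":60},{"translation":[0,0,0.4],"twist":0,"claw":60},{"translation":[0,0,0.3],"twist":0,"claw":60},{"translation":[0,0,0.16],"twist":0,"claw":60},{"translation":[0,0,0],"twist":0,"claw":60},{"translation":[0.2,0,0],"twist":0,"claw":60},{"translation":[0.2,0,0],"twist":0,"claw":60},{"translation":[0.2,0,0],"twist":0,"claw":60},{"translation":[0.15,0,0],"twist":0,"claw":60},{"translation":[0.1,0,0],"twist":0,"claw":60},{"translation":[0.1,0,0],"twist":0,"claw":60},{"translation":[0.1,0,0],"twist":0,"claw":60},{"translation":[0.1,0,0],"twist":0,"claw":60},{"translation":[0.05,0,0],"twist":0,"claw":60},{"translation":[0,0,0],"twist":0,"claw":60}]'
python3 -m jog '[{"translation":[0.05,0,0],"twist":0,"claw":60},{"translation":[0,0,0],"twist":0,"claw":60}]'
python3 -m jog '[{"translation":[0.05,0,0],"twist":0,"claw":60},{"translation":[0,0,0],"twist":0,"claw":60}]'
python3 - <<'E'
from h import *
bgo(.0205,.045,.0165,110.8)
E
```

```text
clock: 29.68
tool_pos: [0.5616, -0.0751, 0.0183]
eef_rot: [0.984, 0.179, 0.0, -0.0]
contact_force: [-0.4, 0.1, -0.5]
opening: 0.602
clock: 29.85
tool_pos: [0.5631, -0.0746, 0.0183]
eef_rot: [0.984, 0.179, 0.0, -0.0]
contact_force: [0.1, -0.2, -0.3]
opening: 0.602
clock: 30.02
tool_pos: [0.5651, -0.0738, 0.0183]
eef_rot: [0.984, 0.179, 0.0, -0.0]
contact_force: [0.3, -0.2, -0.1]
opening: 0.598
tool [ 0.5651 -0.0738  0.0183] jaw -69.4 shift [-0.   -0.07  0.05] twist -0.03 q7 -0.67 F [ 0.3 -0.2 -0.1] open 0.6 t 30.02
tool in board [0.0207 0.0423]
```

```bash
python3 -m jog '[{"translation":[0.05,0,0],"twist":0,"claw":60},{"translation":[0,0,0],"twist":0,"claw":60}]'
python3 -m jog '[{"translation":[0.05,0,0],"twist":0,"claw":60},{"translation":[0,0,0],"twist":0,"claw":60}]'
python3 -m jog '[{"translation":[0.05,0,0],"twist":0,"claw":60},{"translation":[0,0,0],"twist":0,"claw":60}]'
python3 - <<'E'
from h import *
bgo(.0205,.045,.0165,110.8)
E
```

```text
clock: 30.18
tool_pos: [0.5665, -0.0733, 0.0183]
eef_rot: [0.984, 0.179, -0.0, -0.0]
contact_force: [-0.3, -0.3, -0.1]
opening: 0.602
clock: 30.35
tool_pos: [0.5667, -0.0733, 0.0182]
eef_rot: [0.984, 0.179, -0.002, -0.0]
contact_force: [-3.6, -2.2, 2.5]
opening: 0.597
clock: 30.52
tool_pos: [0.5673, -0.073, 0.0181]
eef_rot: [0.984, 0.179, -0.003, -0.0]
contact_force: [-6.7, -2.0, 4.1]
opening: 0.601
tool [ 0.5673 -0.073   0.0181] jaw -69.4 shift [-0.06 -0.07  0.04] twist -0.04 q7 -0.68 F [-6.7 -2.   4.1] open 0.6 t 30.52
tool in board [0.023  0.0423]
```

```bash
python3 -m jog '[{"translation":[0.06,0,0],"twist":0,"claw":60},{"translation":[0,0,0],"twist":0,"claw":60},{"translation":[-0.2,0,0],"twist":0,"claw":60},{"translation":[-0.4,0,0],"twist":0,"claw":60},{"translation":[-0.6,0,0],"twist":0,"claw":60},{"translation":[-0.7,0,-0.1],"twist":0,"claw":60},{"translation":[-0.7,0,-0.2],"twist":0,"claw":60},{"translation":[-0.7,0,-0.2],"twist":0,"claw":60},{"translation":[-0.5,0,-0.2],"twist":0,"claw":60},{"translation":[0,0,0],"twist":0,"claw":60},{"translation":[0,0,0],"twist":0,"claw":60}]'
python3 - <<'E'
from h import *
bgo(.0205,.045,.0165,110.8); b=np.load('board.npz')
w=snap('wrist'); d=snap('side')
corners=np.array([(.035,-.005),(.095,-.005),(.095,.115),(.035,.115)])@b['M'].T+b['t']
for z in (.052,.012): print(proj(w,np.c_[corners,np.full(4,z)]).round().tolist(), proj(d,np.c_[corners,np.full(4,z)]).round().tolist())
c=np.zeros((600,800,3),np.uint8)
c[:300]=cv2.resize(w['img'][60:240,80:560],(800,300),interpolation=cv2.INTER_CUBIC)
c[300:]=cv2.resize(d['img'][180:255,280:420],None,fx=4,fy=4,interpolation=cv2.INTER_CUBIC)[:, :560].copy() if 0 else np.pad(cv2.resize(d['img'][180:255,280:420],(560,300),interpolation=cv2.INTER_CUBIC),((0,0),(0,240),(0,0)))
save('m6',c)
G,rc=rect(w,*GREEN,.052); print('green',rc,(np.array(rc[0])/1000-b['t'])@b['M'])
E
```

```text
clock: 31.43
tool_pos: [0.431, -0.125, 0.0467]
eef_rot: [0.984, 0.178, 0.001, 0.0]
contact_force: [0.7, -0.2, 1.0]
opening: 0.6
tool [ 0.431  -0.125   0.0467] jaw -69.4 shift [ 3.58 -0.09  0.76] twist -0.04 q7 -0.53 F [ 0.7 -0.2  1. ] open 0.6 t 31.43
tool in board [-0.1229  0.0427]
[[426.0, -82.0], [428.0, -230.0], [142.0, -218.0], [148.0, -75.0]] [[359.0, 220.0], [375.0, 210.0], [346.0, 186.0], [331.0, 195.0]]
[[401.0, -33.0], [404.0, -155.0], [180.0, -149.0], [188.0, -30.0]] [[358.0, 229.0], [373.0, 219.0], [346.0, 195.0], [330.0, 205.0]]Traceback (most recent call last):
  File "<stdin>", line 10, in <module>
  File "h.py", line 28, in rect
    hsv=cv2.cvtColor(s['img'],cv2.COLOR_RGB2HSV); m=cv2.inRange(hsv,lo,hi); n,l,st,c=cv2.connectedComponentsWithStats(m); k=1+np.argmax(st[1:,4])
                                                                                                                              ~~~~~~~~~^^^^^^^^^^
    return _wrapfunc(a, 'argmax', axis=axis, out=out, **kwds)
    return bound(*args, **kwds)
ValueError: attempt to get argmax of an empty sequence
```

View pics/m6.png

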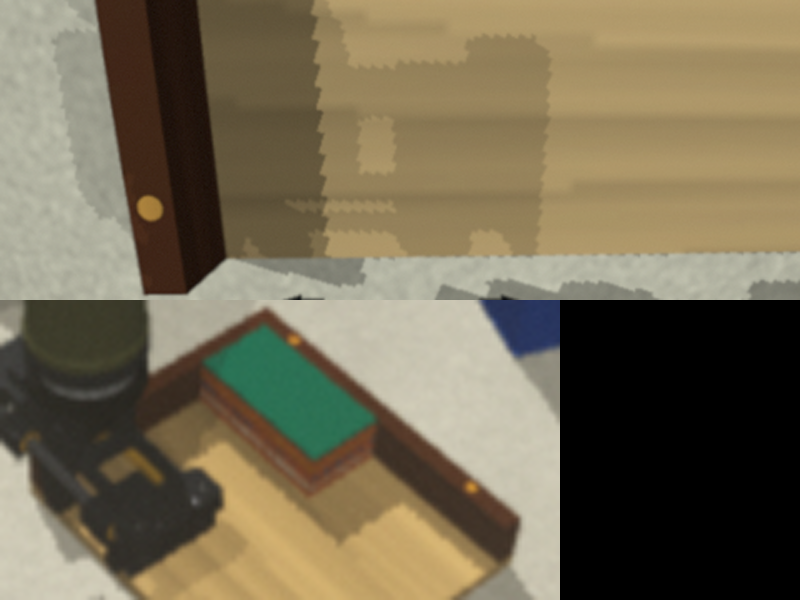

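The side view (lower panel) shows one neat block in the corner with green on top. The wrist picture missed the stack, so I'll take two close looks from above the open sides.

```bash
python3 -m jog '[{"translation":[0,0,-0.6],"twist":0,"claw":60},{"translation":[0,0,-0.6],"twist":0,"claw":60},{"translation":[0,0,-0.6],"twist":0,"claw":60},{"translation":[0,0,-0.6],"twist":0,"claw":60},{"translation":[0,0,-0.6],"twist":0,"claw":60},{"translation":[0.3,0,0],"twist":0,"claw":60},{"translation":[0.2,0,0],"twist":0,"claw":60},{"translation":[0,0,0],"twist":0,"claw":60},{"translation":[0,0,0],"twist":0,"claw":60}]'
cat > look.py <<'E'
import sys
from h import *
bgo(.0205,.045,.0165,110.8); b=np.load('board.npz'); w=snap('wrist'); np.save(sys.argv[1]+'.npy',w['img'])
corners=np.array([(.035,-.005),(.095,-.005),(.095,.115),(.035,.115)])@b['M'].T+b['t']
for z in (.052,.012): print(proj(w,np.c_[corners,np.full(4,z)]).round().tolist())
G,rc=rect(w,*GREEN,.052); print('green',rc,(np.array(rc[0])/1000-b['t'])@b['M'])
E
python3 look.py A
python3 -m jog '[{"translation":[0.5,0.5,0],"twist":0,"claw":60},{"translation":[0.5,0.5,0],"twist":0,"claw":60},{"translation":[0.5,0.5,0],"twist":0,"claw":60},{"translation":[0.3,0.5,0],"twist":0,"claw":60},{"translation":[0,0.5,0],"twist":0,"claw":60},{"translation":[0,0,0],"twist":0,"claw":60},{"translation":[0,0,0],"twist":0,"claw":60}]'
python3 look.py B
```

```text
clock: 32.28
tool_pos: [0.4498, -0.1166, 0.1655]
eef_rot: [0.984, 0.18, -0.0, -0.0]
contact_force: [-0.0, 0.3, 0.2]
opening: 0.599
tool [ 0.4498 -0.1166  0.1655] jaw -69.2 shift [ 3.07 -0.04  3.72] twist -0.0 q7 -0.61 F [-0.   0.3  0.2] open 0.6 t 32.28
tool in board [-0.1023  0.0438]
[[376.0, 44.0], [379.0, -37.0], [229.0, -35.0], [234.0, 45.0]]
[[368.0, 55.0], [370.0, -14.0], [243.0, -13.0], [246.0, 56.0]]
green ((589.2472534179688, -51.56391525268555), (35.118125915527344, 119.4312744140625), 20.552995681762695) [0.05118713 0.05437901]
clock: 32.92
tool_pos: [0.5506, -0.1867, 0.1652]
eef_rot: [0.984, 0.178, -0.001, -0.0]
contact_force: [-0.4, 0.4, -0.4]
opening: 0.601
tool [ 0.5506 -0.1867  0.1652] jaw -69.5 shift [ 1.33 -2.58  3.72] twist -0.05 q7 -0.6 F [-0.4  0.4 -0.4] open 0.6 t 32.92
tool in board [-0.0334 -0.0578]
[[260.0, 128.0], [256.0, 56.0], [120.0, 61.0], [132.0, 131.0]]
[[268.0, 127.0], [265.0, 65.0], [147.0, 69.0], [156.0, 129.0]]
green ((601.8381958007812, -47.1182861328125), (60.064029693603516, 120.03924560546875), 21.469757080078125) [0.06453468 0.05400697]
```

Run:
```python
import numpy as np
from h import cv2,save
a=np.load('A.npy')[0:85,210:400]; b=np.load('B.npy')[35:145,100:290]
c=np.vstack([cv2.resize(a,None,fx=3,fy=3,interpolation=cv2.INTER_CUBIC),cv2.resize(b,None,fx=3,fy=3,interpolation=cv2.INTER_CUBIC)]); save('m7',c)
```

```text
(no output)
```

View pics/m7.png

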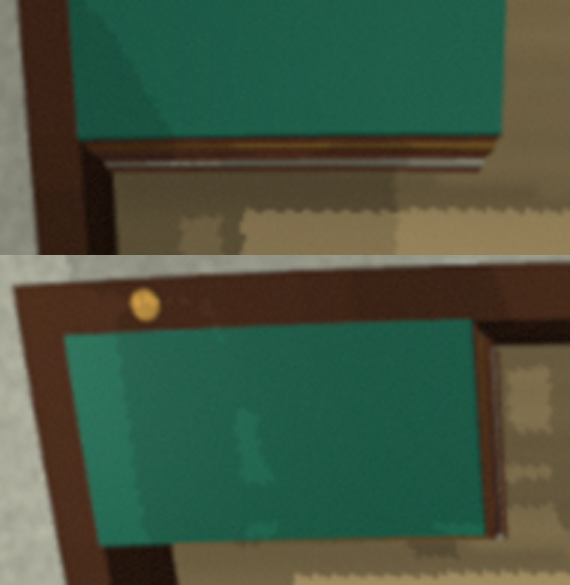

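Run:
```python
import numpy as np
a=np.load('A.npy').astype(int); b=np.load('B.npy').astype(int)
for c in (270,300,340): print(c,[(r,a[r,c].tolist()) for r in range(43,60)])
for rr in (85,110): print(rr,[(c,b[rr,c].tolist()) for c in range(255,272)])
```

```text
270 [(43, [30, 92, 72]), (44, [25, 88, 67]), (45, [27, 66, 50]), (46, [54, 42, 30]), (47, [67, 40, 21]), (48, [75, 48, 22]), (49, [69, 45, 19]), (50, [63, 38, 24]), (51, [60, 36, 27]), (52, [66, 37, 24]), (53, [80, 61, 48]), (54, [93, 88, 74]), (55, [71, 63, 50]), (56, [64, 44, 30]), (57, [72, 55, 35]), (58, [79, 66, 46]), (59, [79, 68, 48])]
300 [(43, [27, 91, 70]), (44, [27, 80, 63]), (45, [37, 53, 40]), (46, [63, 38, 24]), (47, [79, 49, 24]), (48, [93, 66, 31]), (49, [75, 51, 24]), (50, [70, 39, 24]), (51, [70, 39, 24]), (52, [74, 48, 33]), (53, [81, 67, 56]), (54, [86, 80, 68]), (55, [70, 58, 46]), (56, [67, 46, 30]), (57, [75, 60, 40]), (58, [77, 67, 44]), (59, [79, 69, 47])]
340 [(43, [30, 93, 71]), (44, [27, 74, 58]), (45, [45, 50, 36]), (46, [68, 41, 26]), (47, [79, 52, 27]), (48, [82, 61, 28]), (49, [66, 46, 20]), (50, [60, 34, 18]), (51, [64, 38, 26]), (52, [74, 56, 46]), (53, [90, 83, 71]), (54, [88, 85, 72]), (55, [71, 62, 51]), (56, [68, 48, 34]), (57, [76, 60, 40]), (58, [83, 71, 49]), (59, [80, 68, 47])]
85 [(255, [27, 88, 67]), (256, [29, 88, 69]), (257, [23, 85, 65]), (258, [32, 74, 57]), (259, [57, 53, 37]), (260, [75, 48, 27]), (261, [77, 49, 26]), (262, [71, 43, 24]), (263, [66, 39, 27]), (264, [74, 51, 39]), (265, [78, 59, 46]), (266, [79, 59, 43]), (267, [94, 76, 52]), (268, [106, 90, 63]), (269, [109, 95, 67]), (270, [120, 104, 72]), (271, [125, 108, 74])]
110 [(255, [25, 86, 66]), (256, [26, 87, 68]), (257, [28, 86, 67]), (258, [25, 86, 66]), (259, [26, 83, 63]), (260, [38, 64, 48]), (261, [61, 44, 29]), (262, [73, 44, 24]), (263, [72, 42, 27]), (264, [62, 40, 32]), (265, [71, 48, 37]), (266, [79, 57, 43]), (267, [83, 57, 40]), (268, [94, 73, 49]), (269, [106, 90, 62]), (270, [115, 100, 70]), (271, [116, 101, 70])]
```

Small residual steps show on the -x faces. The cream band is about 1.9 px, so tile_a likely stands roughly 1.5 mm proud of tile_b. That's inside the 2.5 mm tolerance but close. I'll tap again with the fingertips lower, so they bear fully on the bottom tile.

```bash
python3 -m jog '[{"translation":[0.1,-0.6,0],"twist":0,"claw":60},{"translation":[0.1,-0.6,0],"twist":0,"claw":60},{"translation":[0,-0.6,0],"twist":0,"claw":60},{"translation":[0,-0.6,0],"twist":0,"claw":60},{"translation":[0,-0.1,0],"twist":-0.05,"claw":60},{"translation":[0,0,0.6],"twist":0,"claw":60},{"translation":[0,0,0.6],"twist":0,"claw":60},{"translation":[0,0,0.6],"twist":0,"claw":60},{"translation":[0,0,0.6],"twist":0,"claw":60},{"translation":[0,0,0.6],"twist":0,"claw":60},{"translation":[0,0,0.4],"twist":0,"claw":60},{"translation":[0,0,0.2],"twist":0,"claw":60},{"translation":[0,0,0.1],"twist":0,"claw":60},{"translation":[0,0,0],"twist":0,"claw":60},{"translation":[0,0,0],"twist":0,"claw":60}]'
python3 - <<'E'
from h import *
bgo(.0205,.045,.0135,110.8)
E
```

```text
clock: 34.22
tool_pos: [0.5243, -0.0894, 0.019]
eef_rot: [0.983, 0.182, 0.0, 0.0]
contact_force: [-0.5, -0.9, -0.3]
opening: 0.602
tool [ 0.5243 -0.0894  0.019 ] jaw -69.1 shift [ 1.09 -0.07  0.14] twist 0.02 q7 -0.62 F [-0.5 -0.9 -0.3] open 0.6 t 34.22
tool in board [-0.023   0.0424]
```

```bash
python3 -m jog '[{"translation":[0,0,0.07],"twist":0,"claw":60},{"translation":[0,0,0.06],"twist":0,"claw":60},{"translation":[0.2,0,0],"twist":0,"claw":60},{"translation":[0.2,0,0],"twist":0,"claw":60},{"translation":[0.2,0,0],"twist":0,"claw":60},{"translation":[0.2,0,0],"twist":0,"claw":60},{"translation":[0.1,0,0],"twist":0,"claw":60},{"translation":[0.08,0,0],"twist":0,"claw":60},{"translation":[0.05,0,0],"twist":0,"claw":60},{"translation":[0,0,0],"twist":0,"claw":60}]'
python3 -m jog '[{"translation":[0.05,0,0],"twist":0,"claw":60},{"translation":[0.05,0,0],"twist":0,"claw":60},{"translation":[0,0,0],"twist":0,"claw":60}]'
python3 -m jog '[{"translation":[0.05,0,0],"twist":0,"claw":60},{"translation":[0.05,0,0],"twist":0,"claw":60},{"translation":[0,0,0],"twist":0,"claw":60}]'
python3 - <<'E'
from h import *
bgo(.0225,.045,.0135,110.8)
E
```

```text
clock: 35.05
tool_pos: [0.5628, -0.0743, 0.013]
eef_rot: [0.983, 0.182, 0.0, 0.0]
contact_force: [0.4, 0.0, -0.3]
opening: 0.601
clock: 35.3
tool_pos: [0.5666, -0.073, 0.0131]
eef_rot: [0.983, 0.182, 0.0, -0.0]
contact_force: [0.5, 0.0, 0.8]
opening: 0.601
clock: 35.55
tool_pos: [0.5674, -0.0727, 0.013]
eef_rot: [0.983, 0.181, -0.002, -0.0]
contact_force: [-5.4, -1.7, 3.1]
opening: 0.602
tool [ 0.5674 -0.0727  0.013 ] jaw -69.1 shift [-0.02 -0.06 -0.01] twist 0.01 q7 -0.67 F [-5.4 -1.7  3.1] open 0.6 t 35.55
tool in board [0.0232 0.0425]
```

```bash
python3 -m jog '[{"translation":[0.06,0,0],"twist":0,"claw":60},{"translation":[0.06,0,0],"twist":0,"claw":60},{"translation":[0.06,0,0],"twist":0,"claw":60},{"translation":[0.06,0,0],"twist":0,"claw":60},{"translation":[0,0,0],"twist":0,"claw":60}]'
python3 -m jog '[{"translation":[-0.2,0,0],"twist":0,"claw":60},{"translation":[-0.3,0,0],"twist":0,"claw":60},{"translation":[-0.4,0,0],"twist":0,"claw":60},{"translation":[-0.5,0,0],"twist":0,"claw":60},{"translation":[-0.6,0,0],"twist":0,"claw":60},{"translation":[-0.6,0,-0.6],"twist":0,"claw":60},{"translation":[-0.5,0,-0.6],"twist":0,"claw":60},{"translation":[0,0,-0.6],"twist":0,"claw":60},{"translation":[0,0,-0.6],"twist":0,"claw":60},{"translation":[0,0,-0.6],"twist":0,"claw":60},{"translation":[0,0,-0.6],"twist":0,"claw":60},{"translation":[0,0,-0.2],"twist":0,"claw":60},{"translation":[0,0,0],"twist":0,"claw":60},{"translation":[0,0,0],"twist":0,"claw":60}]'
python3 look.py A2
python3 - <<'E'
import numpy as np
a=np.load('A2.npy').astype(int)
for c in (270,300,340): print(c,[(r,a[r,c].tolist()) for r in range(43,62)])
E
```

```text
clock: 35.97
tool_pos: [0.5677, -0.0725, 0.0128]
eef_rot: [0.984, 0.18, -0.01, -0.001]
contact_force: [-19.4, -7.6, 14.8]
opening: 0.598
clock: 37.13
tool_pos: [0.4634, -0.1123, 0.1649]
eef_rot: [0.983, 0.182, 0.0, -0.0]
contact_force: [0.0, 0.4, -0.5]
opening: 0.6
tool [ 0.4634 -0.1123  0.1649] jaw -69.0 shift [ 2.71 -0.06  3.71] twist 0.03 q7 -0.62 F [ 0.   0.4 -0.5] open 0.6 t 37.13
tool in board [-0.0881  0.0429]
[[375.0, 62.0], [378.0, -17.0], [230.0, -16.0], [235.0, 63.0]]
[[367.0, 71.0], [369.0, 3.0], [243.0, 4.0], [247.0, 71.0]]
green ((596.0970458984375, -48.99890899658203), (48.68303298950195, 119.9209213256836), 20.76465606689453) [0.05850113 0.05431331]
270 [(43, [29, 93, 73]), (44, [30, 94, 73]), (45, [29, 92, 72]), (46, [28, 93, 72]), (47, [29, 94, 73]), (48, [30, 94, 73]), (49, [31, 92, 71]), (50, [29, 90, 69]), (51, [28, 91, 70]), (52, [28, 91, 70]), (53, [27, 86, 65]), (54, [28, 84, 65]), (55, [26, 82, 63]), (56, [26, 83, 64]), (57, [30, 83, 65]), (58, [27, 82, 65]), (59, [25, 83, 64]), (60, [27, 84, 66]), (61, [25, 83, 64])]
300 [(43, [30, 93, 74]), (44, [29, 94, 73]), (45, [30, 93, 73]), (46, [31, 94, 74]), (47, [29, 93, 73]), (48, [31, 95, 75]), (49, [30, 94, 74]), (50, [30, 94, 73]), (51, [32, 94, 74]), (52, [31, 94, 74]), (53, [30, 94, 73]), (54, [29, 93, 73]), (55, [30, 94, 73]), (56, [31, 95, 73]), (57, [31, 95, 73]), (58, [31, 95, 73]), (59, [28, 94, 72]), (60, [29, 91, 70]), (61, [28, 84, 65])]
340 [(43, [34, 98, 77]), (44, [31, 96, 75]), (45, [34, 97, 76]), (46, [33, 96, 75]), (47, [33, 96, 76]), (48, [33, 92, 73]), (49, [31, 88, 69]), (50, [28, 85, 67]), (51, [27, 85, 66]), (52, [29, 85, 67]), (53, [29, 85, 67]), (54, [30, 86, 67]), (55, [29, 85, 66]), (56, [29, 86, 67]), (57, [28, 85, 66]), (58, [31, 87, 67]), (59, [30, 86, 67]), (60, [30, 86, 67]), (61, [26, 82, 64])]
```

Run:
```python
import numpy as np
a=np.load('A2.npy').astype(int)
for c in (270,300,340): print(c,[(r,a[r,c].tolist()) for r in range(61,76)])
```

```text
270 [(61, [25, 83, 64]), (62, [23, 76, 58]), (63, [31, 56, 43]), (64, [50, 41, 28]), (65, [60, 37, 19]), (66, [60, 36, 17]), (67, [56, 33, 21]), (68, [60, 39, 28]), (69, [72, 56, 44]), (70, [73, 60, 47]), (71, [69, 53, 39]), (72, [79, 65, 46]), (73, [87, 75, 51]), (74, [93, 79, 56]), (75, [96, 82, 57])]
300 [(61, [28, 84, 65]), (62, [27, 70, 53]), (63, [42, 48, 34]), (64, [59, 39, 23]), (65, [70, 46, 23]), (66, [62, 39, 19]), (67, [56, 34, 22]), (68, [69, 48, 36]), (69, [85, 73, 61]), (70, [77, 67, 54]), (71, [69, 49, 34]), (72, [76, 60, 40]), (73, [80, 69, 47]), (74, [81, 70, 49]), (75, [81, 71, 50])]
340 [(61, [26, 82, 64]), (62, [32, 67, 52]), (63, [53, 45, 32]), (64, [67, 43, 24]), (65, [69, 46, 21]), (66, [65, 41, 22]), (67, [61, 32, 17]), (68, [69, 47, 34]), (69, [84, 73, 63]), (70, [77, 70, 59]), (71, [69, 53, 37]), (72, [80, 65, 43]), (73, [85, 72, 49]), (74, [82, 72, 50]), (75, [81, 71, 49])]
```

The cream step is down to about 1.2 mm, and the predicted flush edges agree with the observed ones to within 1 px on both faces. The arm is clear, so I'm handing in.

```bash
python3 -c "
from plant import r
print(r.finish_job(), r.get_state()['clock'])"
```

```text
the job is handed in; nothing more can be done
the job is handed in; nothing more can be done
```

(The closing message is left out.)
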